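# Wipe cast chips off the slab into its trough

## Task

In this prop-making workshop, take the wooden scraper block (the one with the upright grip rib) and wipe both loose resin chips off the casting slab into the trough along its edge. Do not touch the chips with the gripper or the arm. Leave the scraper standing upright on top of the slab and let go of it.

Things in the scene. Friction and masses are not known exactly. Their poses are not given: they have to be found in the camera images.
- slab: Fixed casting slab 200 x 200 mm, flat aluminium top 40 mm above the table, no rim. Origin: centre of its underside on the table, z up. An open steel trough runs along its whole -y edge, from y = -100 to -195 mm: floor 6 mm, outer and end walls (5 mm thick) 26 mm above the table; chips pushed over that edge drop in. Slab -y points to the robot's right within 30 deg.
- scraper: Loose plain wooden scraper, 0.16 kg, upright on the table at the robot's left. Blade block 130 (x) x 26 (y) x 30 mm high; centred on it a grip rib 80 (x) x 18 (y) mm, 30 to 85 mm above the underside: grip it across y. Wipe with a long side. Origin: centre of the underside, z up; x within 30 deg of world x at the start. The plain block without rib (120 x 40 x 35 mm) is not it.
- chip_a: Loose resin chip: pink disc 26 mm across, 10 mm thick, 12 g, lying flat on the slab within 50 mm of its centre in slab x and y. Origin: centre of its underside.
- chip_b: Loose resin chip: pink bar 30 mm (x) x 14 mm (y), 10 mm thick, 12 g, lying flat on the slab within 50 mm of its centre in slab x and y. Origin: centre of its underside.
Things that resemble listed ones, but are neither listed nor needed, are in the scene too. What is shaped like the chip_a but blue or white is not meant. Leave any purple look-alike of the chip_b alone.

How it is judged:
By the outcome, as a careful person would: the job done as asked, in the order asked, and still so for the second after the job is handed in, with the robot touching nothing.
It also fails if it takes over 53 s, if anything falls off the work surface, if the arm or the gripper's body presses on something with over 40 N, if the wrist force passes 120 N, or if a joint passes its speed limit or range.

## Robot

A 7-joint arm with a two-finger parallel gripper is mounted at the origin on the work surface. World frame = base frame: x ahead of the robot, y to its left, z up, the work surface at z = 0. Lengths are in m, angles in degrees, forces in N, time in s.
With the tool pointing down it reaches from about 0.35 to 0.775 m from the base axis. Payload 3.1 kg.
Tool frame: the origin (TCP) lies on the centre line of the jaws, within the pads' length; the fingertips stand 17 mm ahead of it and the grasp point (between the pads) lies 2 mm behind it (robot.tip_reach is the distance from the TCP to the fingertips, in m); z points along the fingers, y is the direction in which the jaws open and shut (so a half turn about z gives the same grasp; the last joint's range is limited). The gripper opens to 85 mm and grips with 20 to 120 N. Pads are 22 mm wide; open, the fingers measure 114 mm over their backs; the gripper's body (76 mm by 85 mm) begins 54 mm behind the grasp point. The pads swing forward as they close: fully open they stand 13 mm farther back than shut.
Start: joints at [60.693, 17.813, 0.802, 86.603, -0.252, 75.585, -1.558], TCP at [0.249, -0.49, 0.248] pointing down, gripper open.
Joint ranges: [-154.91, 154.91], [-16.99, 109.72], [-72.82, 74.43], [7.12, 147.25], [-82.49, 262.49], [11.32, 116.49], [-174.64, 174.64]. Speed limits (degrees/s): [159.86, 159.86, 180, 180, 180, 180, 180].

## Interface

Orientations are given as [roll, pitch, yaw] about the fixed x, y, z axes, in that order (R = Rz(yaw) Ry(pitch) Rx(roll)).
In Python, from station import robot, fingers, vision, workorder, recognise gives the robot as it stands. Calls block until the motion is done:
- robot.move_to(position, orientation): joint-space move of the TCP to a pose.
- robot.line_to(position, orientation=None, velocity=0.15, f_stop=None): straight line of the TCP; orientation=None keeps the orientation; velocity is the mean speed in m/s. With f_stop (N) it stops when the force on the tool has changed by that much, and returns True; else False.
- robot.move_j(angles): joint-space move.
- fingers.gripper_to(opening, force=None): opening from 0.0 (shut) to 1.0 (fully open); force is the grip in N (None keeps the last); returns when the fingers have stopped.
- robot.pause(seconds).
- robot.inverse_kinematics(position, orientation): joint angles nearest the present ones, or None.
- vision.grab_frame(name): name is "scene" or "top" or "wrist"; returns the picture (420x560x3 uint8, red, green, blue); there is no depth.
- vision.calibration(name): a dict with "mtx" (3x3 intrinsics, pixels), "extrinsics" (4x4, takes a point from world to camera coordinates); the wrist camera has in their place "T_tool_cam" (4x4, takes a point from camera to tool coordinates, whose origin is the TCP and whose axes are the flange's). Camera axes: x right, y up, looking along -z (the intrinsics and any distortion apply to the point x, -y, -z); pixel columns grow to the right and rows downward; lengths in m; the calibration is good to about 2 mm. A picture is of the moment at which its call begins: read the wrist's pose just before it. calibration takes no time and is no camera call.
A pose or a line that the arm cannot do raises robot.PlanningError and nothing moves.
- workorder.close_job(): hands the job in, once; it reports no verdict.
Trained networks look in the newest picture that a camera, given by its name, has taken for a name from the list of things; names that differ only in an ending like _2 or _b are one class to them, and where a whole thing is asked for, a point or a joint stands for the part that bears it (a point fixed in the world has none). Each returns a list of dicts, best first, with "p" (0 to 1); they miss things now and then, are a little off and sometimes report something else, mostly with a low value. They report only what shows in the picture. A call takes as long as a camera call. They do not tell look-alikes from the thing itself.
- recognise(label, camera): "rect" ([centre column, centre row, width, height] in pixels, round what is visible of it).
Readings, each from a call of its own:
- robot.current_time_s(): time.
- robot.current_joint_positions(): joint angles.
- robot.current_dq(): joint speeds.
- robot.current_joint_torque(): joint torques, N m.
- robot.current_tool_pos(): TCP position.
- robot.current_eef_rot(): TCP orientation.
- robot.current_contact_force(): force on the tool from outside, world axes, zero at the start.
- robot.current_torque(): the same for the moment, N m.
- robot.current_finger_gap(): opening from 0.0 (shut) to 1.0 (fully open).
Only numpy, scipy, OpenCV 4.12 (cv2) and the standard library are available. Lean on these libraries where they do the work, as an engineer would, in place of code of your own. Each camera call takes 0.05 s, during which the arm holds its last target.

## Working session

There is one attempt and no reset: what is moved stays moved. The work goes in short steps, each a Python script; the robot and the scene stay as the last script left them, time stands still between calls to the robot, and variables do not carry over. Pictures are saved under pics/ and viewed, and the job is handed in when it is done.

```bash
mkdir -p pics; ls; python3 - <<'E'
from station import robot, fingers, vision, workorder, recognise
import cv2,numpy as np
for c in ["scene","top"]:
    im=vision.grab_frame(c); cv2.imwrite(f"pics/{c}0.png",im[:,:,::-1])
    for l in ["slab","scraper","chip_a","chip_b"]:
        print(c,l,[(np.round(d["rect"]).tolist(),round(d["p"],2)) for d in recognise(l,c)])
    k=vision.calibration(c); print({a:np.round(b,4).tolist() if not isinstance(b,str) else b for a,b in k.items()})
k=vision.calibration("wrist"); print(k)
print(robot.current_time_s())
E
```

```text
pics
scene slab [([200.0, 201.0, 163.0, 144.0], 0.67)]
scene scraper [([359.0, 292.0, 30.0, 68.0], 0.56)]
scene chip_a [([138.0, 270.0, 15.0, 12.0], 0.72), ([203.0, 207.0, 10.0, 13.0], 0.71), ([174.0, 289.0, 14.0, 15.0], 0.62), ([251.0, 144.0, 11.0, 14.0], 0.47), ([217.0, 186.0, 11.0, 12.0], 0.4)]
scene chip_b [([138.0, 270.0, 15.0, 12.0], 0.72), ([203.0, 207.0, 10.0, 13.0], 0.71), ([174.0, 289.0, 14.0, 15.0], 0.62), ([251.0, 144.0, 11.0, 14.0], 0.47), ([217.0, 186.0, 11.0, 12.0], 0.4)]
{'mtx': [[497.4364, 0.0, 277.1257], [0.0, 497.4364, 209.2911], [0.0, 0.0, 1.0]], 'extrinsics': [[-0.3044, 0.9525, 0.0095, 0.1339], [-0.8257, -0.2688, 0.4959, 0.4263], [0.4749, 0.1431, 0.8683, -1.3319], [0.0, 0.0, 0.0, 1.0]]}
top slab [([383.0, 215.0, 184.0, 161.0], 0.64)]
top scraper [([182.0, 155.0, 29.0, 70.0], 0.92)]
top chip_a [([376.0, 194.0, 11.0, 14.0], 0.75), ([367.0, 226.0, 14.0, 17.0], 0.72), ([366.0, 106.0, 17.0, 14.0], 0.69), ([355.0, 308.0, 12.0, 17.0], 0.56), ([261.0, 227.0, 15.0, 11.0], 0.55), ([414.0, 116.0, 13.0, 13.0], 0.43)]
top chip_b [([376.0, 194.0, 11.0, 14.0], 0.75), ([367.0, 2
[... 216 characters left out ...]
7153, 209.1618], [0.0, 0.0, 1.0]], 'extrinsics': [[0.0195, -0.9997, 0.0111, 0.0286], [0.9979, 0.0201, 0.0608, -0.5454], [-0.061, 0.0099, 0.9981, -0.7093], [0.0, 0.0, 0.0, 1.0]]}
{'mtx': array([[322.62574995,   0.        , 274.57280309],
       [  0.        , 322.62574995, 205.04691507],
       [  0.        ,   0.        ,   1.        ]]), 'T_tool_cam': array([[-8.64771272e-04,  9.65774321e-01,  2.59382369e-01,
         6.60619090e-02],
       [ 9.99999595e-01,  7.70646817e-04,  4.64565175e-04,
        -3.70801318e-04],
       [ 2.48772919e-04,  2.59382665e-01, -9.65774596e-01,
        -1.25207867e-01],
       [ 0.00000000e+00,  0.00000000e+00,  0.00000000e+00,
         1.00000000e+00]])}
0.5
```

View pics/scene0.png

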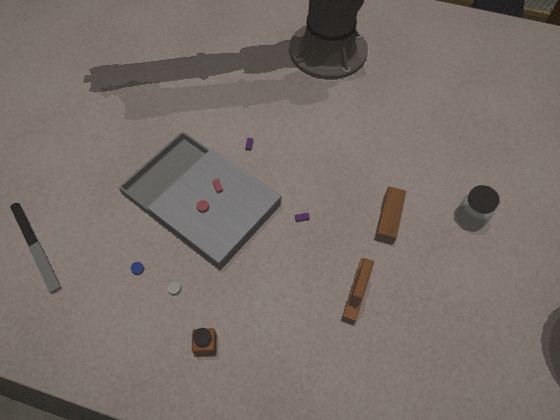

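View pics/top0.png

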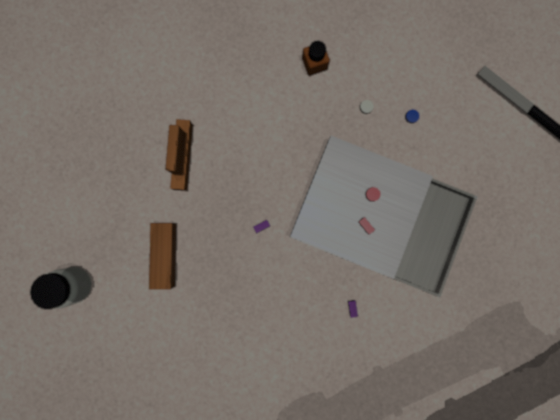

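The top view shows the pink disc at (373,194) and the pink bar at (367,226). The slab corners are near (331,138), (432,181), (398,277) and (292,236), with the trough on the right side. The scraper with the rib is at (181,155); the plain block at (162,256) is the decoy.

```bash
cat > h.py <<'E'
from station import robot, fingers, vision, workorder, recognise
import cv2,numpy as np
def ray(cam,u,v,z):
    k=vision.calibration(cam);M=k["mtx"];E=np.array(k["extrinsics"])
    d=np.array([(u-M[0,2])/M[0,0],-(v-M[1,2])/M[1,1],-1.])
    R=E[:3,:3];t=E[:3,3];c=-R.T@t;w=R.T@d
    return c+w*(z-c[2])/w[2]
def proj(cam,P):
    k=vision.calibration(cam);M=k["mtx"];E=np.array(k["extrinsics"])
    p=np.asarray(P)@E[:3,:3].T+E[:3,3]; q=p*[1,-1,-1]; q=q@M.T
    return q[:,:2]/q[:,2:]
E
python3 - <<'E'
from h import *
im=cv2.imread("pics/top0.png"); 
a=cv2.resize(im[100:210,140:220],None,fx=7,fy=5.4,interpolation=cv2.INTER_CUBIC)
a=cv2.resize(im[105:205,140:220],(640,800)[:2][::1] and (480,600),interpolation=cv2.INTER_CUBIC)
cv2.imwrite("pics/t_scr.png",cv2.convertScaleAbs(a,alpha=1.6))
a=cv2.resize(im[125:305,285:485],None,fx=3.3,fy=3.3,interpolation=cv2.INTER_CUBIC)
cv2.imwrite("pics/t_slab.png",cv2.convertScaleAbs(a,alpha=1.4))
im=cv2.imread("pics/scene0.png")
a=cv2.resize(im[250:330,330:390],None,fx=7,fy=7,interpolation=cv2.INTER_CUBIC)
cv2.imwrite("pics/s_scr.png",cv2.convertScaleAbs(a,alpha=1.6))
for n,(u,v) in dict(c1=(331,138),c2=(432,181),c3=(398,277),c4=(292,236)).items(): print(n,ray("top",u,v,.04))
for n,(u,v) in dict(a=(373,194),b=(367,226)).items(): print(n,ray("top",u,v,.05))
for n,(u,v) in dict(a=(203,206),b=(218,186)).items(): print(n,ray("scene",u,v,.05))
E
```

```text
c1 [ 0.67509778 -0.04700735  0.04      ]
c2 [ 0.60000949 -0.23173779  0.04      ]
c3 [ 0.425886   -0.16998207  0.04      ]
c4 [0.49535622 0.02095781 0.04      ]
a [ 0.57301272 -0.12192879  0.05      ]
b [ 0.51572623 -0.11155029  0.05      ]
a [ 0.57651572 -0.11822248  0.05      ]
b [ 0.52102711 -0.10636922  0.05      ]
```

View pics/t_scr.png

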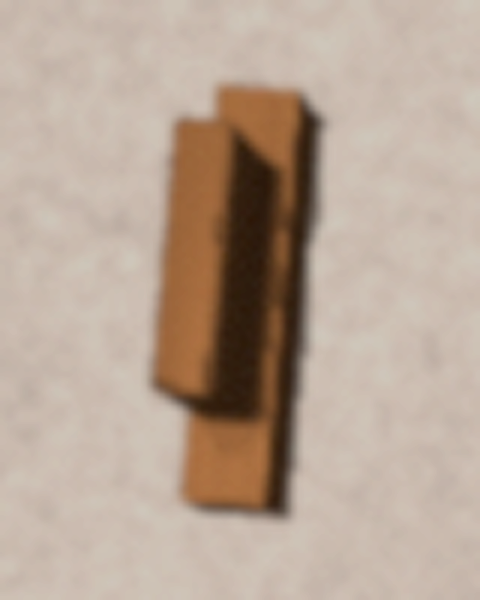

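View pics/t_slab.png

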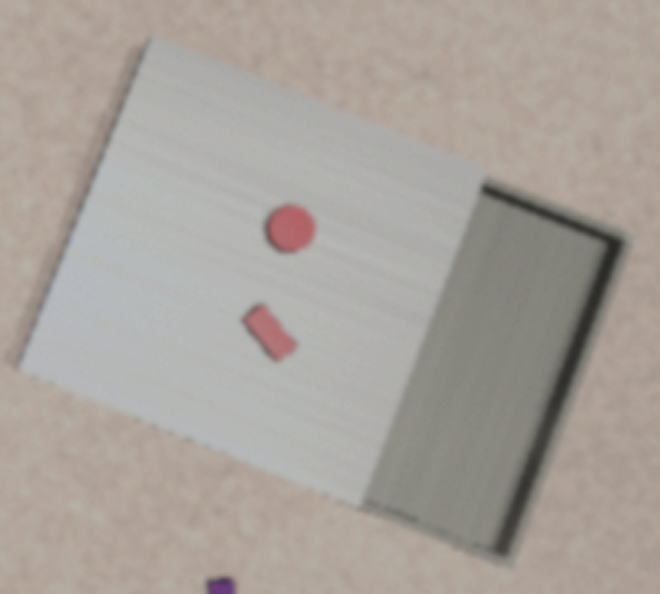

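View pics/s_scr.png

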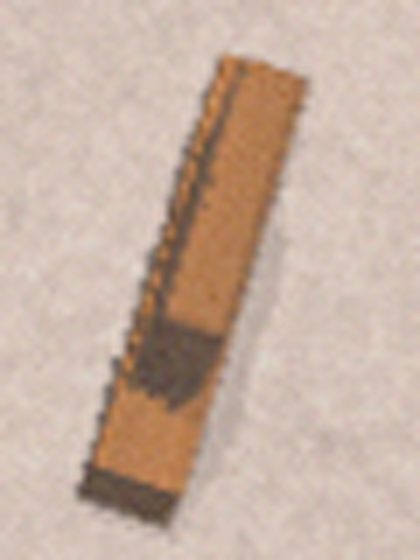

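```bash
cat > fit.py <<'E'
from h import *
from scipy.optimize import least_squares
def fit(cam,L,px,x0):
    L=np.array(L,float);px=np.array(px,float)
    def W(p):
        c,s=np.cos(p[2]),np.sin(p[2]);return np.c_[p[0]+c*L[:,0]-s*L[:,1],p[1]+s*L[:,0]+c*L[:,1],L[:,2]]
    r=least_squares(lambda p:(proj(cam,W(p))-px).ravel(),x0)
    return r.x,np.sqrt(np.mean(r.fun**2)*2)
E
python3 - <<'E'
from fit import *
q=lambda X,x0,y0,f:[(x0+(a+.5)/f-.5,y0+(b+.5)/f-.5) for a,b in X]
S=[(.1,.1,.04),(.1,-.1,.04),(-.1,-.1,.04),(-.1,.1,.04),(.1,-.195,.026),(-.1,-.195,.026)]
p,e=fit("top",S,q([(150,38),(485,180),(363,507),(18,368),(630,236),(508,564)],285,125,3.3),[.55,-.1,-.3]);print("slab",p,np.degrees(p[2]),e)
c,s=np.cos(p[2]),np.sin(p[2])
for n,X in dict(a=(291,228),b=(270,332)).items():
    u=q([X],285,125,3.3)[0];w=ray("top",*u,.05)[:2]-p[:2];print(n,w@[c,s],w@[-s,c])
R=[(.04,.009,.085),(.04,-.009,.085),(-.04,-.009,.085),(-.04,.009,.085),(.065,.013,.03),(.065,-.013,.03),(-.065,-.013,.03),(-.065,.013,.03)]
X=q([(177,120),(235,122),(212,400),(155,385),(220,88),(302,93),(268,507),(185,500)],140,105,6)
p,e=fit("top",R,X,[.6,.2,0]);print("scr",p,np.degrees(p[2]),e)
# scene: slab corners
S2=[(.1,.1,.04),(-.1,.1,.04),(.1,-.1,.04)]
Y=[(222,263),(281,200)]
print("scene slab",fit("scene",S[:1]+S[3:4]+S[5:],[(219,261),(279,198),(184,135)],[.55,-.1,-.3]))
print("proj of scraper in scene",proj("scene",[(p[0]+np.cos(p[2])*a-np.sin(p[2])*b,p[1]+np.sin(p[2])*a+np.cos(p[2])*b,z) for a,b,z in R]).round(1).tolist())
print(q([(225,55),(308,75),(180,495),(95,468)],330,250,7))
E
```

```text
slab [ 0.55108386 -0.10305379 -0.36213457] -20.748782374502145 1.9727878500279379
a 0.02751301604534759 -0.009439495609929962
b -0.029177021535250244 -0.019121161239045788
scr [ 0.64188143  0.22883549 -0.04733862] -2.7123031143666676 0.8274344361879431
scene slab (array([ 0.55631908, -0.10101487, -0.3683679 ]), np.float64(3.415810658803212))
proj of scraper in scene [[361.0, 296.8], [351.4, 293.4], [363.2, 255.7], [372.4, 258.8], [354.9, 319.4], [341.6, 314.7], [360.3, 255.8], [372.8, 260.0]]
[(361.7142857142857, 257.42857142857144), (373.57142857142856, 260.2857142857143), (355.2857142857143, 320.2857142857143), (343.14285714285717, 316.42857142857144)]
```

```bash
python3 - <<'E'
from h import *
print(robot.current_eef_rot())
for yaw in (-2.7,177.3):
  print(yaw,[None if (j:=robot.inverse_kinematics([x,y,z],[180,0,w])) is None else np.round(j,0).tolist() for x,y,z,w in [(.642,.229,.22,yaw),(.642,.229,.06,yaw),(.57,-.06,.18,yaw-18),(.52,-.19,.1,yaw-18)]])
robot.move_to([.642,.229,.22],[180,0,-2.7])
print(robot.current_tool_pos(),robot.current_eef_rot(),robot.current_time_s())
im=vision.grab_frame("wrist");cv2.imwrite("pics/w1.png",im[:,:,::-1])
print([(d["rect"],d["p"]) for d in recognise("scraper","wrist")])
E
```

```text
[-1.79996206e+02  1.46344269e-03  2.69188785e+01]
-2.7 [[-0.0, 40.0, -40.0, 64.0, 24.0, 84.0, -129.0], [-3.0, 45.0, -32.0, 76.0, 24.0, 65.0, -130.0], [15.0, 24.0, -14.0, 89.0, 6.0, 68.0, -111.0], [23.0, 26.0, -6.0, 98.0, 3.0, 57.0, -95.0]]
177.3 [[6.0, 45.0, -55.0, 64.0, 35.0, 88.0, 46.0], [6.0, 51.0, -50.0, 75.0, 39.0, 71.0, 42.0], [29.0, 27.0, -35.0, 88.0, 16.0, 70.0, 61.0], [40.0, 29.0, -29.0, 97.0, 16.0, 59.0, 75.0]]
[0.64259108 0.22757989 0.21998047] [ 1.79946726e+02 -2.31844471e-02 -2.81460784e+00] 3.3833
[([270.2, 184.3, 26.7, 125.1], 0.69)]
```

View pics/w1.png

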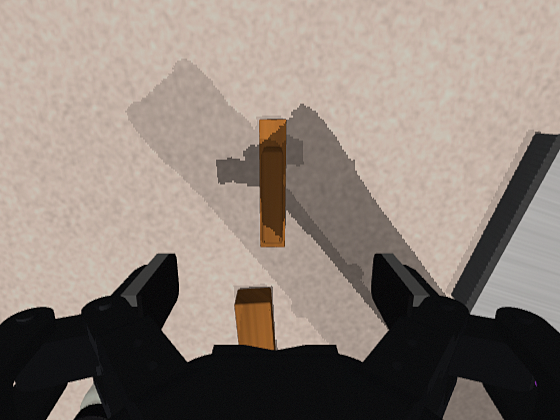

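The wrist view shows the scraper upright at about (272,182), aligned with the jaws. Block corners are near (260,119), (286,119), (285,246) and (260,247). I'll measure it from these.

```bash
cat >> h.py <<'E'
from scipy.spatial.transform import Rotation as Ro
def wray(u,v,z,pos,rot):
    k=vision.calibration("wrist");M=k["mtx"];T=np.array(k["T_tool_cam"])
    Rt=Ro.from_euler('xyz',rot,degrees=True).as_matrix()
    d=np.array([(u-M[0,2])/M[0,0],-(v-M[1,2])/M[1,1],-1.])
    c=Rt@T[:3,3]+pos;w=Rt@T[:3,:3]@d
    return c+w*(z-c[2])/w[2]
E
python3 - <<'E'
from h import *
p=robot.current_tool_pos();r=robot.current_eef_rot()
im=cv2.imread("pics/w1.png");cv2.imwrite("pics/w1z.png",cv2.resize(im[105:260,230:315],None,fx=3.8,fy=3.8,interpolation=cv2.INTER_CUBIC))
P=[wray(u,v,.03,p,r) for u,v in [(260,119),(286,119),(285,246.5),(260.5,247)]]
print(np.round(P,4),np.mean(P,0))
f=(P[0]+P[1]-P[2]-P[3])/2;print(np.degrees(np.arctan2(f[1],f[0])),np.linalg.norm(f))
E
```

```text
[[0.7084 0.2389 0.03  ]
 [0.7072 0.2144 0.03  ]
 [0.5782 0.2206 0.03  ]
 [0.579  0.2463 0.03  ]] [0.64319009 0.23005104 0.03      ]
-3.037536261497313 0.1293571575899258
```

View pics/w1z.png

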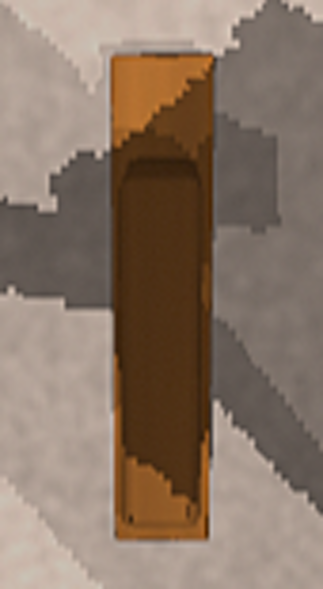

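```bash
python3 - <<'E'
from h import *
o=[180,0,-2.9]
robot.line_to([.643,.2295,.12],o,velocity=.15)
print(robot.line_to([.643,.2295,.062],o,velocity=.08,f_stop=15), robot.current_tool_pos())
fingers.gripper_to(0.0,force=60)
print(robot.current_finger_gap(),robot.current_tool_pos(),robot.current_contact_force())
im=vision.grab_frame("wrist");cv2.imwrite("pics/w2.png",im[:,:,::-1])
p=robot.current_tool_pos()
robot.line_to([.643,.2295,.16],o,velocity=.12)
print(robot.current_finger_gap(),robot.current_contact_force(),robot.current_tool_pos(),robot.current_eef_rot(),robot.current_time_s())
im=vision.grab_frame("wrist");cv2.imwrite("pics/w3.png",im[:,:,::-1])
im=vision.grab_frame("scene");cv2.imwrite("pics/s3.png",im[:,:,::-1])
E
```

```text
False [0.64333876 0.22980608 0.06242933]
0.20567106955456743 [0.64316542 0.22976082 0.06228911] [-0.66390302 -0.53049878  0.27760854]
0.2011484924990949 [ 0.22689378  0.18629761 -2.18855001] [0.64239982 0.22900176 0.15877133] [ 1.79926707e+02  1.08908524e-01 -2.89455182e+00] 6.8167
```

View pics/w3.png

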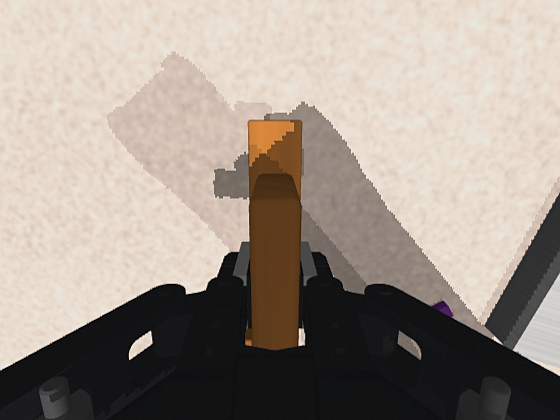

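View pics/s3.png

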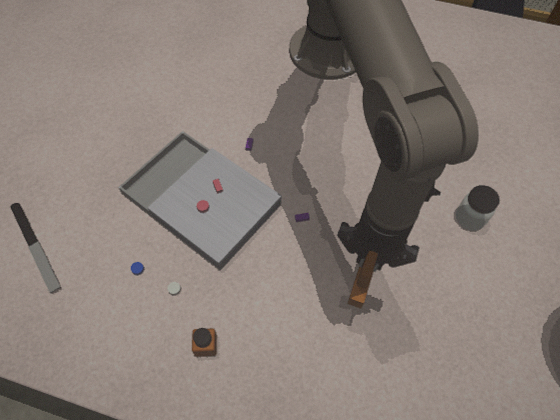

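The scraper is held square in both views (rib between the pads) and the chips haven't moved. Next: carry it over the slab at about +60 mm in slab y and check with the cameras before lowering.

```bash
cat >> h.py <<'E'
SL=np.array([.5511,-.1031]);YAW=-20.75
def sl(x,y):
    c,s=np.cos(np.radians(YAW)),np.sin(np.radians(YAW))
    return SL+[c*x-s*y,s*x+c*y]
E
python3 - <<'E'
from h import *
q=sl(-.002,.06)
robot.move_to([*q,.17],[180,0,YAW])
print(q,robot.current_tool_pos(),robot.current_eef_rot(),robot.current_time_s())
p=robot.current_tool_pos();r=robot.current_eef_rot()
for c in ("wrist","top"):
    im=vision.grab_frame(c);cv2.imwrite(f"pics/{c}4.png",im[:,:,::-1])
E
```

```text
[ 0.57048719 -0.04628331] [ 0.57104019 -0.04382338  0.17030816] [-1.79861718e+02 -1.96248833e-02 -2.05778930e+01] 8.0167
```

View pics/wrist4.png

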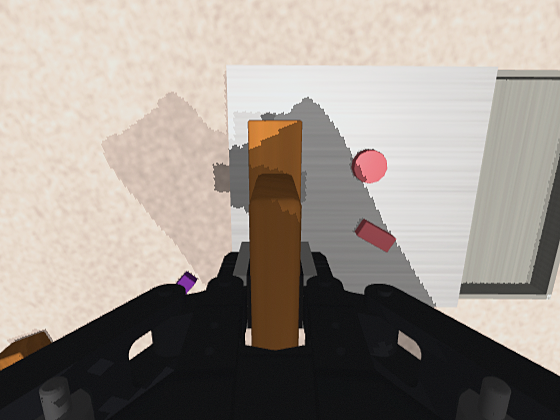

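View pics/top4.png

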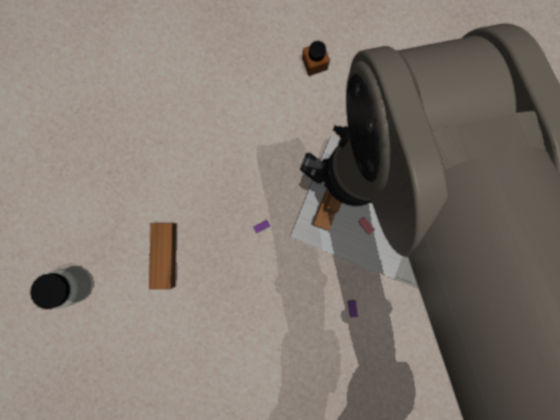

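```bash
python3 - <<'E'
from h import *
p=robot.current_tool_pos();r=robot.current_eef_rot();print(p,r)
A,B,C=[wray(u,v,.04,p,r) for u,v in [(227,66),(497,67),(458,306)]]
print(A,B,C,(A+C)/2,np.linalg.norm(A-B),np.linalg.norm(B-C))
d=B-C;print(np.degrees(np.arctan2(d[1],d[0])));d=A-B;print(np.degrees(np.arctan2(d[1],d[0]))-90)
c,s=np.cos(np.radians(YAW)),np.sin(np.radians(YAW))
for u,v in [(370,166),(377,235)]:
    w=wray(u,v,.05,p,r)[:2]-(A+C)[:2]/2;print(w@[c,s],w@[-s,c])
E
```

```text
[ 0.57114919 -0.04331382  0.17023803] [-1.79876088e+02 -1.34704675e-02 -2.05051747e+01]
[ 0.6800354 -0.0456832  0.04     ] [ 0.6097045  -0.23116478  0.04      ] [ 0.42370292 -0.16203348  0.04      ] [ 0.55186916 -0.10385834  0.04      ] 0.19836797185365196 0.1984331692539393
-20.388616107498624
-20.7657230487483
0.027352686415810068 -0.008189879872557098
-0.02847512233510628 -0.01830741743306269
```

The wrist fix of the slab (0.5519, -0.1039, -20.6°) agrees with the top view to within 1 mm. Lowering to the slab surface.

```bash
python3 - <<'E'
from h import *
q=sl(-.001,.06);o=[180,0,YAW]
robot.line_to([*q,.115],o,velocity=.1)
print(robot.current_tool_pos(),robot.current_contact_force())
print(robot.line_to([*q,.099],o,velocity=.02,f_stop=5))
z=robot.current_tool_pos();print(z,robot.current_contact_force(),robot.current_finger_gap())
robot.line_to([*q,z[2]+.0015],o,velocity=.05);robot.pause(.2)
print(robot.current_tool_pos(),robot.current_contact_force(),robot.current_eef_rot(),robot.current_time_s())
im=vision.grab_frame("wrist");cv2.imwrite("pics/w5.png",im[:,:,::-1])
E
```

```text
[ 0.57190958 -0.04631264  0.11535735] [ 0.26880377  0.59838931 -1.39735829]
True
[ 0.57141242 -0.04664038  0.10216429] [-0.71437665 -0.28191656  4.7404746 ] 0.20296978108482047
[ 0.57092819 -0.0467089   0.10307484] [-0.54728469  0.20738468 -2.33650152] [ 1.79978828e+02  7.00379321e-02 -2.07506791e+01] 9.9
```

View pics/w5.png

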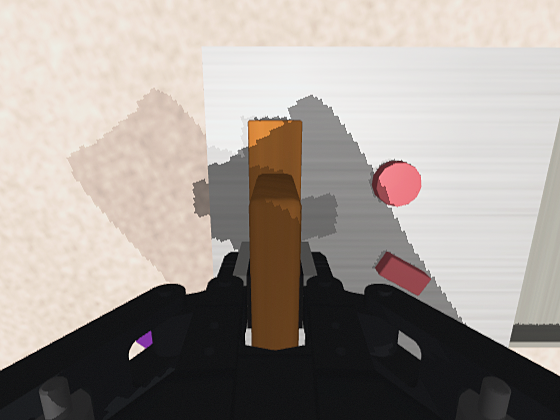

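Contact came at z = 0.1022, as predicted; the scraper now clears the slab by about 1 mm, both chips ahead of it within its length. Wiping.

```bash
python3 - <<'E'
from h import *
o=[180,0,YAW];z=.1036
for i,y in enumerate((-.055,-.092)):
    robot.line_to([*sl(-.001,y),z],o,velocity=.06)
    print(robot.current_tool_pos(),sl(-.001,y),robot.current_contact_force(),robot.current_eef_rot(),robot.current_time_s())
    im=vision.grab_frame("wrist");cv2.imwrite(f"pics/w6{i}.png",im[:,:,::-1])
E
python3 -c "
import cv2,numpy as np
a=[cv2.resize(cv2.imread(f'pics/w6{i}.png'),(400,300)) for i in (0,1)];cv2.imwrite('pics/w6.png',np.hstack(a))"
```

```text
[ 0.53072544 -0.15384779  0.10358754] [ 0.53067886 -0.15417815] [-0.39174212 -0.07260031 -1.92901997] [-1.79995153e+02  5.23360533e-03 -2.07161876e+01] 12.0167
[ 0.51765541 -0.18847754  0.1036631 ] [ 0.51757009 -0.18877815] [-0.32299391 -0.27078157 -1.19088407] [-1.79963892e+02 -3.73404096e-03 -2.07495442e+01] 12.8333
```

View pics/w6.png

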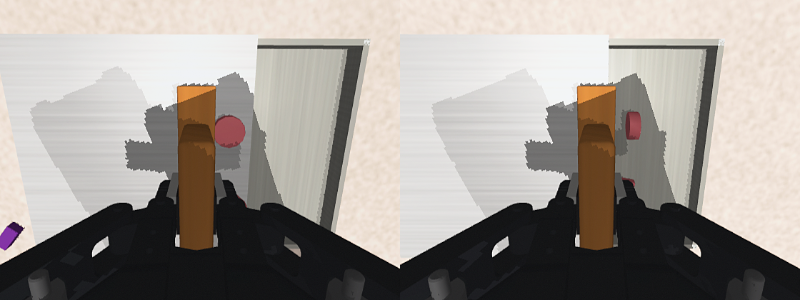

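The right image shows the disc at about (633,125) tipping into the trough, with the bar's end just visible at (628,182). I'll push slightly further and look again once it settles.

```bash
python3 - <<'E'
from h import *
o=[180,0,YAW];z=.1036
robot.line_to([*sl(-.001,-.095),z],o,velocity=.04);robot.pause(.5)
im=vision.grab_frame("wrist");cv2.imwrite("pics/w7.png",im[:,:,::-1])
robot.line_to([*sl(-.001,-.02),z],o,velocity=.1)
print(robot.current_tool_pos(),robot.current_time_s())
im=vision.grab_frame("wrist");cv2.imwrite("pics/w8.png",im[:,:,::-1])
im=vision.grab_frame("scene");cv2.imwrite("pics/s8.png",im[:,:,::-1])
a=[cv2.resize(cv2.imread(f'pics/{n}.png'),(400,300)) for n in ("w7","w8")];s=cv2.imread("pics/s8.png")[110:290,100:340]
cv2.imwrite('pics/w9.png',np.vstack([np.hstack(a),cv2.resize(s,(800,600))[:300]*1]))
cv2.imwrite('pics/s9.png',cv2.resize(s,(800,600)))
E
```

```text
[ 0.54277987 -0.12256163  0.10343958] 14.5833
```

View pics/w9.png

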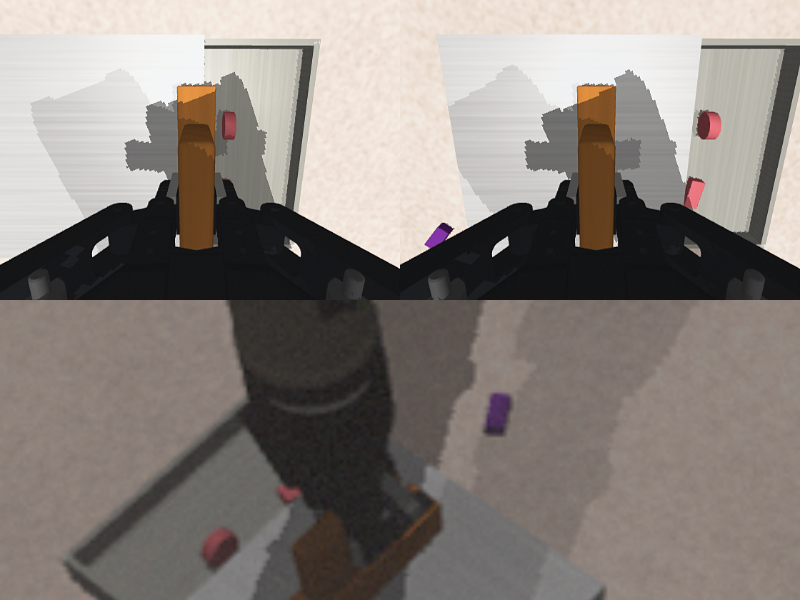

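View pics/s9.png

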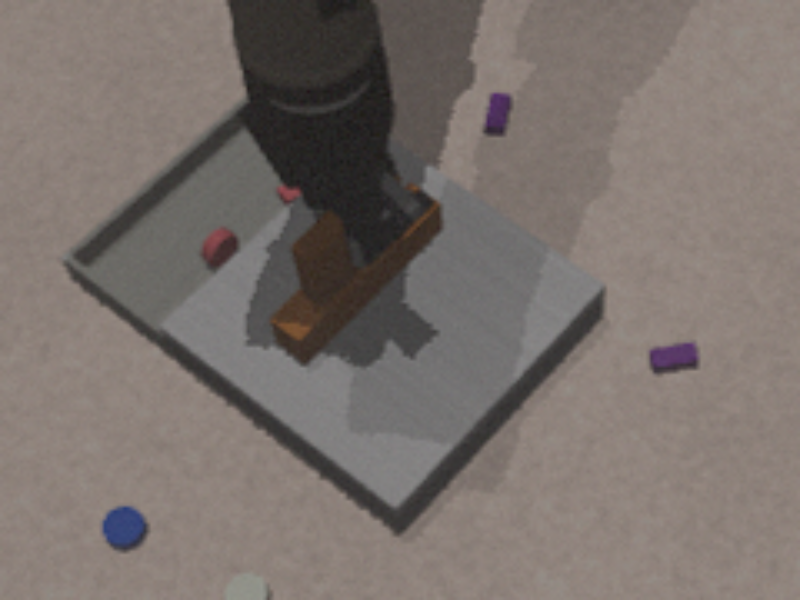

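Both chips are in the trough, leaning against its inner wall. Setting the scraper down mid-slab and releasing.

```bash
python3 - <<'E'
from h import *
o=[180,0,YAW];q=sl(-.001,.0)
robot.line_to([*q,.1036],o,velocity=.08)
print(robot.line_to([*q,.0995],o,velocity=.02,f_stop=4),robot.current_tool_pos(),robot.current_contact_force())
fingers.gripper_to(0.6);print(robot.current_finger_gap(),robot.current_contact_force())
robot.pause(.2)
robot.line_to([*q,.25],o,velocity=.12)
robot.move_to([.35,.3,.35],[180,0,0])
robot.pause(.3)
print(robot.current_time_s(),robot.current_contact_force())
for c in ("top","scene"):
    im=vision.grab_frame(c);cv2.imwrite(f"pics/{c}10.png",im[:,:,::-1])
a=cv2.imread("pics/top10.png")[110:310,270:490];b=cv2.imread("pics/scene10.png")[120:280,110:290]
cv2.imwrite("pics/f.png",np.hstack([cv2.resize(a,(400,364)),cv2.resize(b,(400,364))]))
E
```

```text
True [ 0.55069086 -0.10283638  0.10215568] [ 0.74600439 -0.75793381  3.52235888]
0.6004784980623439 [ 0.22479896 -0.295606   -0.3030222 ]
19.2917 [0.58260389 0.42836935 0.86342419]
```

View pics/f.png

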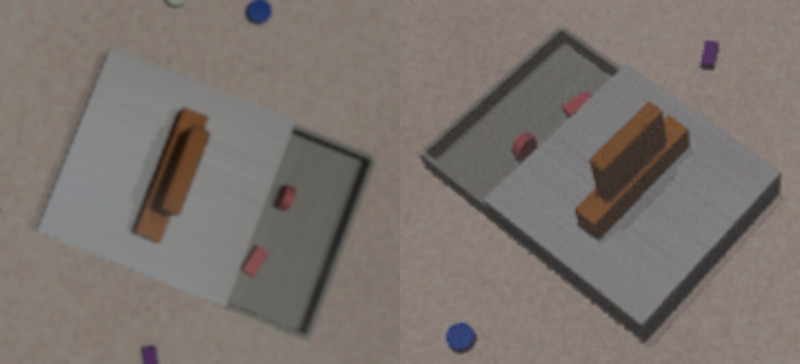

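The scraper stands upright mid-slab, both pink chips lie in the trough, and the arm is clear. Handing in.

```bash
python3 -c "
from station import workorder,robot
workorder.close_job();print(robot.current_time_s())"
```

```text
the job is handed in; nothing more can be done
the job is handed in; nothing more can be done
```

I gripped the scraper by its rib and set it about 1 mm clear of the slab. One pass towards the -y edge pushed both pink chips into the trough. I then set the scraper down mid-slab, let go and moved the arm away, with the clock at about 19 s just before handing in.

The last top and scene pictures show the scraper standing upright on the slab. Both chips are in the trough, leaning against its slab-side wall rather than lying flat. The purple, blue and white look-alikes visible in those pictures were undisturbed. The scene and top cameras disagreed by about 5 mm on positions. I went by the top camera, and the wrist camera matched it to within 1 to 2 mm. No other check failed.

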